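Find the tired spring leaf and tag it

TASK

Two flat springs are clamped in test stands, and one has gone weak. Press the blue pad at the middle of each leaf straight down with about 8 N (never more than 20 N) and hold it for a second to see how far it bends, the left-hand stand first, then the right. Then pull the red knob on the stand with the weak leaf, the one that bends further, straight out as far as it goes; leave the other knob in and the things round about where they are.

Things in the scene. Friction and masses are not known exactly. Their poses are not given: they have to be found in the camera images.
- stand_a: spring test stand, fixed, one of two alike (one at y > 0 = left, one at y < 0 = right; either may hold the weak leaf): aluminium base 180 x 80 x 12 mm, origin at the centre of its underside, z up, x along the leaf towards the clamp. Grey clamp block 46 x 50 mm at the +x end, top 79.5 mm up; white gauge plate, top 78 mm up, beside the leaf near its tip. Leaf and knob lie over y = 0
- leaf_a: outer part (92 x 22 x 3 mm) of the steel leaf of stand_a, clamped at +x, free end to -x; origin at its underside, 30 mm from the pad centre towards the clamp. 8 N on the pad lowers a sound leaf about 3 mm at the pad, 6 mm at the tip (black pointer at the green band of the gauge), the weak one about 9 mm and 21 mm (red band). It springs back when let go
- pad_a: the blue domed press pad, 24 mm across and 8 mm high, fixed at mid-span on the leaf of stand_a; origin at the centre of its underside, z up
- pad_top_a (a point): crown of that domed pad, 77 mm above the bench at rest; press straight down here
- tip_a (a point): free end of the leaf of stand_a, 67.5 mm above the bench at rest; it sinks as the leaf bends
- mark_a (a point): top of the yellow drag marker on the gauge of stand_a, 65.5 mm above the bench at the start; the leaf's pointer pushes it down and it stays at the lowest point reached. Not to be touched
- knob_a (a joint): travel of the red tag knob on the clamp block of stand_a, m: 0 pushed in, 0.020 fully out (a stop). It moves straight up, takes about 4 N and stays where it is left
- knob_grip_a (a point): the grip of that knob: middle of the red round head, 30 mm across and 21 mm high (10 mm above and 11 mm below this point); 117.5 mm above the bench when in, 38 mm above the clamp block
- stand_b: spring test stand, fixed, one of two alike (one at y > 0 = left, one at y < 0 = right; either may hold the weak leaf): aluminium base 180 x 80 x 12 mm, origin at the centre of its underside, z up, x along the leaf towards the clamp. Grey clamp block 46 x 50 mm at the +x end, top 79.5 mm up; white gauge plate, top 78 mm up, beside the leaf near its tip. Leaf and knob lie over y = 0
- leaf_b: outer part (92 x 22 x 3 mm) of the steel leaf of stand_b, clamped at +x, free end to -x; origin at its underside, 30 mm from the pad centre towards the clamp. 8 N on the pad lowers a sound leaf about 3 mm at the pad, 6 mm at the tip (black pointer at the green band of the gauge), the weak one about 9 mm and 21 mm (red band). It springs back when let go
- pad_b: the blue domed press pad, 24 mm across and 8 mm high, fixed at mid-span on the leaf of stand_b; origin at the centre of its underside, z up
- pad_top_b (a point): crown of that domed pad, 77 mm above the bench at rest; press straight down here
- tip_b (a point): free end of the leaf of stand_b, 67.5 mm above the bench at rest; it sinks as the leaf bends
- mark_b (a point): top of the yellow drag marker on the gauge of stand_b, 65.5 mm above the bench at the start; the leaf's pointer pushes it down and it stays at the lowest point reached. Not to be touched
- knob_b (a joint): travel of the red tag knob on the clamp block of stand_b, m: 0 pushed in, 0.020 fully out (a stop). It moves straight up, takes about 4 N and stays where it is left
- knob_grip_b (a point): the grip of that knob: middle of the red round head, 30 mm across and 21 mm high (10 mm above and 11 mm below this point); 117.5 mm above the bench when in, 38 mm above the clamp block
- mallet: wooden mallet, 226 mm long, lying to the right; origin under its middle. A bystander, to be left alone
- dark_bar: hardwood bar 85 x 18 x 26 mm lying between the stands; origin at the centre of its underside. A bystander, to be left alone
- brass_can: brass tube pot, 36 mm across and 64 mm high, standing to the left; origin at the centre of its underside. A bystander, to be left alone

How it is judged (in metres and radians):
On the way, in this order (a step that is already met when the one before it is completed fails the run):
1. the pad of the left-hand leaf is pressed with 4.5 to 12 N (((world y of stand_a above 0 m and contact force between pad_a and anything else between 4.5 and 12 N) or (world y of stand_b above 0 m and contact force between pad_b and anything else between 4.5 and 12 N))), for 0.4 s.
2. the pad of the right-hand leaf is pressed with 4.5 to 12 N (((world y of stand_a below 0 m and contact force between pad_a and anything else between 4.5 and 12 N) or (world y of stand_b below 0 m and contact force between pad_b and anything else between 4.5 and 12 N))), for 0.4 s.
3. the knob of the stand with the weak leaf is pulled out by more than 16 mm (((z of mark_a in the frame of mark_b below -0.002 m and value of joint knob_a above 0.016 m) or (z of mark_b in the frame of mark_a below -0.002 m and value of joint knob_b above 0.016 m))), for 0.2 s.
At the end, for the whole second after the job is handed in: The knob of the weak leaf's stand stands out by more than 16 mm of its 20 (weak: its drag marker is more than 2 mm lower than the other), the other knob is in (under 4 mm), both leaves have sprung back (tips within 5 mm of rest) and mallet, bar and brass pot are within 30 mm of where they were (((z of mark_a in the frame of mark_b below -0.002 m and value of joint knob_a above 0.016 m and value of joint knob_b below 0.004 m) or (z of mark_b in the frame of mark_a below -0.002 m and value of joint knob_b above 0.016 m and value of joint knob_a below 0.004 m)) and z of tip_a in the frame of stand_a above 0.062 m and z of tip_b in the frame of stand_b above 0.062 m and distance of each of mallet, dark_bar, brass_can from where it was at the start of the episode below 0.03 m); the robot touches nothing.
It fails at once if a leaf or its pad is loaded with more than 20 N (contact force between any of leaf_a, pad_a, leaf_b, pad_b and anything else above 20 N).
It fails at once if a knob is pulled out by more than 8 mm on a stand whose leaf has not bent further than the other (drag marker not at least 2 mm lower) ((value of joint knob_a above 0.008 m and not (z of mark_a in the frame of mark_b below -0.002 m)) or (value of joint knob_b above 0.008 m and not (z of mark_b in the frame of mark_a below -0.002 m))).
It fails at once if the mallet, the bar or the brass pot is moved by more than 30 mm (distance of any of mallet, dark_bar, brass_can from where it was at the start of the episode above 0.03 m).
It also fails if it takes over 58 s, if anything falls off the work surface, if the arm or the gripper's body presses on something with over 40 N, if the wrist force passes 120 N, or if a joint passes its speed limit or range.

ROBOT

A 6-joint arm with a two-finger parallel gripper is mounted at the origin on a cart in front of the work surface, level with it; the furniture and walls round the work are solid. World frame = base frame: x ahead of the robot, y to its left, z up, the work surface at z = 0. Lengths are in mm, angles in rad, forces in N, time in s.
With the tool pointing down it reaches from about 300 to 775 mm from the base axis. Payload 14.6 kg.
Tool frame: the origin (TCP) lies between the finger pads; the fingertips stand 8 mm ahead of it and the grasp point (between the pads) lies 11 mm behind it; x points along the fingers, y is the direction in which the jaws open and shut, and the axes are right-handed (so a half turn about x gives the same grasp; the last joint's range is limited). The gripper opens to 94 mm and grips with 3 to 60 N. Pads are 16 mm wide; open, the fingers measure 119 mm over their backs; the gripper's body (75 mm by 177 mm) begins 78 mm behind the grasp point.
Start: joints at [1.252, 0.3, 1.521, -0, 1.321, -0.067], TCP at [137.029, 532.647, 213.446] pointing down, gripper open.
Joint ranges: [-3.03, 3.03], [-0.79, 2.21], [0.23, 2.52], [-1.04, 4.18], [0, 3.07], [-2.55, 2.55]. Speed limits (rad/s): [2.22, 2.22, 2.57, 3.14, 3.14, 3.14].

INTERFACE

Orientations are given as [roll, pitch, yaw] about the fixed x, y, z axes, in that order (R = Rz(yaw) Ry(pitch) Rx(roll)).
In Python, from cell import telemetry, camera, calibration, order gives the robot as it stands.
- The arm moves only by the shell command python3 -m handwheel 'ROWS' [FORCE]. ROWS is JSON, a list of rows, each a list of 7 numbers: the turn, a rotation vector about the tool's x, y, z as a fraction of full scale, then the shift along the tool's x, y, z as a fraction of full scale, then the opening, from 0 (shut) to 1 (fully open). A call has 1 to 12 rows; each row is the pose to reach, as a shift and turn from the pose measured when the call began, along the tool's axes at that moment, turning the shorter way round; what a row does not reach only later rows make up. Full scale, the value 1, is 300 mm for a shift and pi rad for a turn. A row lasts 1/8 s, in which the tool goes at most 62.5 mm and 10.7 degrees, less where a joint would pass 70% of its speed; a pose out of reach is approached as far as the arm can. A call with a number of a shift or a turn outside -1 to 1 is refused whole. A call with a gripper value outside its range is refused whole. The fingers move at their own pace and stop on an object; FORCE is the grip in N (left out, the last holds). Time passes only in rows, so rows that repeat a pose let the fingers close. It gives the time, the measured TCP pose, the force and the opening at its end, in the units of the state.
- telemetry.read_state(): the state, without advancing time (a new reading comes with each control period).
- camera(name): name is "scene" or "top" or "wrist"; returns the picture (400x640x3 uint8, red, green, blue); there is no depth.
- calibration(name): a dict with "fov_y" (degrees; the focal length in pixels is half the picture's height over the tangent of half this angle, whatever the lens; pixels are square), "cx", "cy" (the principal point, pixels), "k1" (the pictures are not rectified: a ray, as slopes to the right and down, at radius r is drawn at 1 + k1 r^2 times it, then the intrinsics apply), "position" and "attitude" of the camera in the world. Camera axes: x right, y down, z forward; pixel columns grow to the right and rows downward; lengths in mm; the calibration is good to about 2 mm. A picture is of the moment at which its call begins: read the wrist's pose just before it. calibration takes no time and is no camera call; for the wrist camera it gives the pose at the moment of the call.
- order.sign_off(): hands the job in, once; it reports no verdict.
The state is a dict: "clock": time; "joints": joint angles; "qd": joint speeds; "effort": joint torques, N m; "eef_pos": TCP position; "eef_rot": TCP orientation; "wrist_force": force on the tool from outside, world axes, zero at the start; "moment": the same for the moment, N m; "finger_gap": finger opening in mm.
Only numpy, scipy, OpenCV 4.12 (cv2) and the standard library are available. Lean on these libraries where they do the work, as an engineer would, in place of code of your own. Each camera call takes 0.05 s, during which the arm holds its last target.

## Working session

There is one attempt and no reset: what is moved stays moved. The work goes in short steps, Python scripts to look and compute and a shell command to move; the robot and the scene stay as the last step left them, time stands still between calls to the robot, and variables do not carry over. Pictures are saved under pics/ and viewed, and the job is handed in when it is done.

```bash
mkdir -p pics; ls
python3 - <<'E'
from cell import telemetry, camera, calibration, order
import cv2
print(telemetry.read_state())
for n in ["scene","top"]:
    print(n,calibration(n))
    cv2.imwrite(f"pics/{n}0.png",cv2.cvtColor(camera(n),cv2.COLOR_RGB2BGR))
print(calibration("wrist"))
E
```

```text
pics
{'clock': 0.0, 'joints': array([ 1.25240247e+00,  3.00489756e-01,  1.52156914e+00, -5.97014677e-06,
        1.32071436e+00, -6.65974982e-02]), 'qd': array([-0.00062507,  0.00114432, -0.00044331,  0.00026729, -0.00119041,
        0.00027516]), 'effort': array([-1.27234311e-03, -5.31802154e+01, -3.52727008e+01,  7.08389143e-02,
        2.42983026e-02, -7.53732411e-05]), 'eef_pos': array([136.95284668, 532.41494313, 212.88114809]), 'eef_rot': array([-1.63249579,  1.56961571, -1.88429067]), 'wrist_force': array([ 0.59199766, -1.07378327,  0.90948161]), 'moment': array([ 0.03056545,  0.06442842, -0.02252872]), 'finger_gap': 94.11525288743766}
scene {'fov_y': 49.9853765563424, 'cx': 321.1018384216171, 'cy': 201.27021954626923, 'k1': 0.017157490772080643, 'position': array([-122.29090693, -695.68350347,  852.123699  ]), 'attitude': array([-2.24155627, -0.01910886, -0.78187709])}
top {'fov_y': 57.057764787756064, 'cx': 319.8185266946003, 'cy': 200.14537324799952, 'k1': -0.08309047325972571, 'position': array([ 414.20409383,  -25.7085543 , 1176.95295572]), 'attitude': array([-3.00227444,  0.00780568, -1.5724681 ])}
{'fov_y': 68.52711603881373, 'cx': 314.75728168578513, 'cy': 202.29512202337762, 'k1': 0.005543111253082592, 'position': array([ 57.82359379, 553.67494923, 384.19509504]), 'attitude': array([2.85944412e+00, 1.33978468e-03, 1.31923110e+00])}
```

View pics/scene0.png

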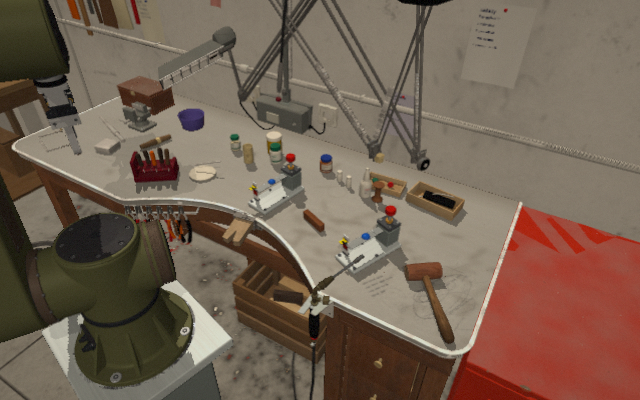

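View pics/top0.png

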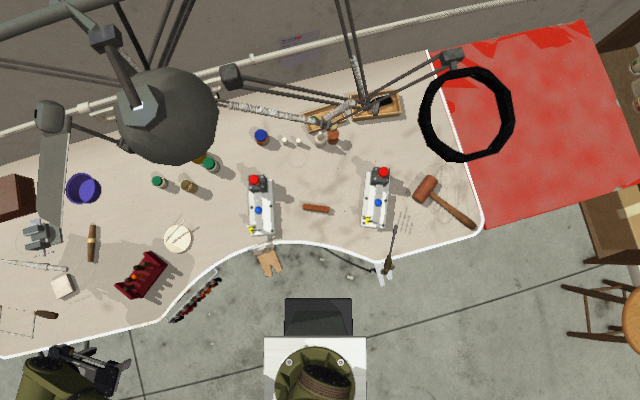

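The pictures show both stands. In the top view the left one has its knob at about (254,180) and pad at (258,210), and the right one has its knob at (383,172) and pad at (378,202). The bar lies between them at (316,208), and the mallet is to the right. Next I'll measure these points.

```bash
cat > h.py <<'E'
import numpy as np, cv2
from scipy.spatial.transform import Rotation as R
from cell import telemetry, camera, calibration
def ray(c,u,v):
    f=200/np.tan(np.radians(c['fov_y'])/2)
    K=np.array([[f,0,c['cx']],[0,f,c['cy']],[0,0,1]])
    p=cv2.undistortPoints(np.array([[[u,v]]],float),K,np.array([c['k1'],0,0,0,0.])).ravel()
    d=R.from_euler('xyz',c['attitude']).apply([p[0],p[1],1]); return np.array(c['position']),d/np.linalg.norm(d)
def onz(c,u,v,z):
    o,d=ray(c,u,v); return o+d*(z-o[2])/d[2]
def two(r1,r2):
    A=np.zeros((3,3));b=np.zeros(3)
    for o,d in (r1,r2):
        P=np.eye(3)-np.outer(d,d);A+=P;b+=P@o
    x=np.linalg.solve(A,b); return x,[np.linalg.norm((np.eye(3)-np.outer(d,d))@(x-o)) for o,d in (r1,r2)]
def blobs(im,col,amin=8):
    h=cv2.cvtColor(im,cv2.COLOR_RGB2HSV); H,S,V=cv2.split(h)
    m={'blue':(H>100)&(H<122)&(S>150)&(V>60),'red':((H<5)|(H>175))&(S>190)&(V>120),'yellow':(H>24)&(H<34)&(S>170)&(V>120)}[col].astype(np.uint8)
    n,l,s,c=cv2.connectedComponentsWithStats(m)
    return [(c[i].round(1),s[i][4],s[i][:4]) for i in range(1,n) if s[i][4]>=amin]
def save(im,name,box=None,k=1):
    if box: u0,v0,u1,v1=box; im=im[v0:v1,u0:u1]
    cv2.imwrite(f'pics/{name}.png',cv2.cvtColor(cv2.resize(im,None,fx=k,fy=k,interpolation=cv2.INTER_CUBIC),cv2.COLOR_RGB2BGR))
E
python3 - <<'E'
from h import *
T=cv2.cvtColor(cv2.imread('pics/top0.png'),cv2.COLOR_BGR2RGB);S=cv2.cvtColor(cv2.imread('pics/scene0.png'),cv2.COLOR_BGR2RGB)
for n,im in(('top',T),('scene',S)):
    c=calibration(n)
    for col,z in(('blue',74),('red',118),('yellow',65)):
        for b in blobs(im,col):
            if 220<b[0][0]<420 and 140<b[0][1]<260: print(n,col,b, onz(c,*b[0],z).round(1))
save(T,'topz',(220,140,420,260),4); save(S,'scz',(230,140,430,280),4)
E
```

```text
top blue (array([377.7, 202.2]), np.int32(38), array([375, 199,   7,   7], dtype=int32)) [ 562.1 -192.6   74. ]
top blue (array([257.9, 209.8]), np.int32(36), array([255, 207,   7,   7], dtype=int32)) [539.9 170.2  74. ]
top red (array([383.1, 171.4]), np.int32(74), array([379, 167,  10,  10], dtype=int32)) [ 647.6 -204.1  118. ]
top red (array([253.5, 179.1]), np.int32(72), array([249, 175,  10,   9], dtype=int32)) [625.8 177.4 118. ]
top yellow (array([366.6, 219.2]), np.int32(20), array([364, 217,   6,   6], dtype=int32)) [ 511.4 -159.    65. ]
top yellow (array([250.7, 228.9]), np.int32(16), array([249, 227,   4,   6], dtype=int32)) [482.6 192.6  65. ]
scene blue (array([325.7, 157.8]), np.int32(56), array([321, 155,  10,   7], dtype=int32)) [755.4 145.3  74. ]
scene blue (array([271.5, 181.2]), np.int32(24), array([269, 179,   6,   5], dtype=int32)) [538.3 165.9  74. ]
scene blue (array([365.3, 235.8]), np.int32(36), array([362, 233,   8,   6], dtype=int32)) [ 560.7 -195.6   74. ]
scene red (array([289.9, 156. ]), np.int32(34), array([286, 154,   8,   5], dtype=int32)) [630.4 182.6 118. ]
scene red (array([390.1, 184. ]), np.int32(20), array([388, 182,   5,   5], dtype=int32)) [ 742.8 -129.8  118. ]
scene red (array([390.6, 208.8]), np.int32(56), array([386, 206,  10,   7], dtype=int32)) [ 653.2 -201.5  118. ]
scene yellow (array([251.4, 187.2]), np.int32(13), array([249, 185,   6,   5], dtype=int32)) [481.2 193.7  65. ]
scene yellow (array([342.3, 240.8]), np.int32(19), array([339, 238,   8,   6], dtype=int32)) [ 509.6 -160.4   65. ]
```

View pics/topz.png

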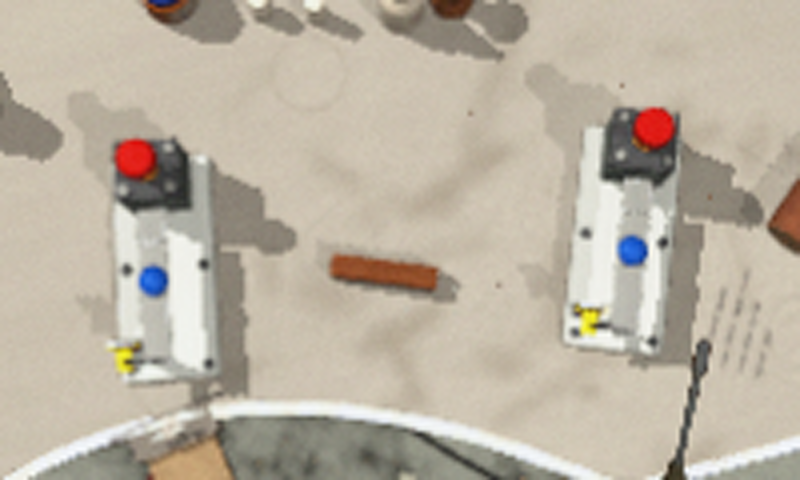

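View pics/scz.png

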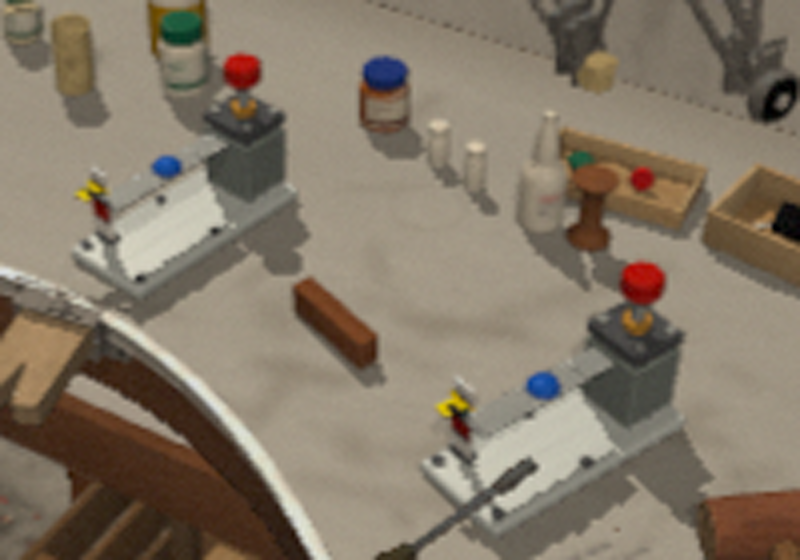

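Run:
```python
from h import *
ct,cs=calibration('top'),calibration('scene')
for n,a,b in [('padL',(257.9,209.8),(271.5,181.2)),('padR',(377.7,202.2),(365.3,235.8)),('knobL',(253.5,179.1),(289.9,157)),('knobR',(383.1,171.4),(390.6,210)),
 ('markL',(250.7,228.9),(251.4,187.2)),('markR',(366.6,219.2),(342.3,240.8)),('irontip',(396,226),(362.5,256)),('ironmid',(391,255),(331,283)),('lampjoint',(48,117),(223,38)),('barend',(60,200),(163,78))]:
    x,r=two(ray(ct,*a),ray(cs,*b)); print(n,x.round(1),np.round(r,1))
s=telemetry.read_state(); M=R.from_euler('xyz',s['eef_rot']).as_matrix(); print(M.round(3))
w=camera('wrist'); save(w,'w0')
```

```text
padL [540.8 170.4  70.4] [0.7 0.7]
padR [ 562.9 -193.4   71. ] [0.5 0.5]
knobL [625.6 177.2 118.8] [0. 0.]
knobR [ 648.1 -204.6  118.4] [0.7 0.7]
markL [481.9 193.1  65. ] [0.9 0.9]
markR [ 511.4 -159.1   63. ] [0.2 0.2]
irontip [ 489.8 -244.8   84.2] [1. 1.]
ironmid [ 400.1 -231.5   45.2] [4.1 4.1]
lampjoint [745.3 665.7 343.3] [0.6 0.6]
barend [530.9 701.2 238.5] [21.5 21.5]
[[-0.     0.249  0.968]
 [-0.001  0.968 -0.249]
 [-1.    -0.001 -0.   ]]
```

View pics/w0.png

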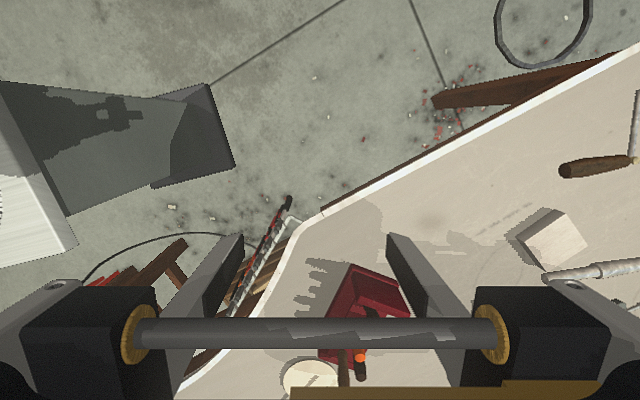

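The wrist view shows the tool pointing straight down with nothing close below it, only the red tool rack at about (370,300). The triangulated points agree to within 1 mm. I'll move over the left pad with the fingers shut.

```bash
python3 -m handwheel '[[0,0,0,0,-0.42,0.8,0],[0,0,0,0,-0.42,0.8,0],[0,0,0,0,-0.42,0.8,0],[0,0,0,0,-0.42,0.8,0],[0,0,0,0,-0.42,0.8,0],[0,0,0,0,-0.42,0.8,0]]' 20
python3 - <<'E'
from h import *
s=telemetry.read_state();M=R.from_euler('xyz',s['eef_rot']).as_matrix()
print(s['eef_pos'],s['wrist_force'],s['finger_gap']); print((M.T@(np.array([540.5,169.5,200])-s['eef_pos'])/300).round(3)); print(M.round(3))
E
```

```text
clock: 0.9
eef_pos: [338.7, 349.9, 213.0]
eef_rot: [-1.761, 1.57, -2.015]
wrist_force: [0.4, 0.7, 0.2]
finger_gap: 37.3
[338.71952832 349.87804212 213.01950349] [0.44658844 0.66624052 0.23001761] 37.348154492355015
[ 0.044 -0.413  0.802]
[[-0.     0.252  0.968]
 [-0.001  0.968 -0.252]
 [-1.    -0.001 -0.   ]]
```

```bash
python3 -m handwheel '[[0,0,0,0.044,-0.413,0.802,0],[0,0,0,0.044,-0.413,0.802,0],[0,0,0,0.044,-0.413,0.802,0],[0,0,0,0.044,-0.413,0.802,0],[0,0,0,0.044,-0.413,0.802,0],[0,0,0,0.044,-0.413,0.802,0],[0,0,0,0.044,-0.413,0.802,0]]'
python3 - <<'E'
from h import *
s=telemetry.read_state();M=R.from_euler('xyz',s['eef_rot']).as_matrix()
print(s['eef_pos'],s['wrist_force'],s['finger_gap'],s['qd'].round(3))
c=calibration('wrist');im=camera('wrist');save(im,'w1')
for col,z in(('blue',73),('red',118),('yellow',65)):
    for b in blobs(im,col,60): print(col,b,onz(c,*b[0],z).round(1))
E
```

```text
clock: 1.78
eef_pos: [539.5, 171.0, 200.0]
eef_rot: [-1.995, 1.57, -2.247]
wrist_force: [-0.4, 0.4, 0.4]
finger_gap: 0.5
[539.51132837 170.9561735  199.96740108] [-0.39542333  0.44133804  0.43430148] 0.5023006389309477 [ 0.005 -0.007  0.002 -0.002 -0.001 -0.005]
blue (array([315.8, 198.2]), np.int32(296), array([305, 188,  21,  20], dtype=int32)) [539.8 172.5  73. ]
blue (array([ 15.9, 291.4]), np.int32(302), array([  5, 283,  23,  18], dtype=int32)) [ 561.6 -190.2   73. ]
yellow (array([ 23. , 240.9]), np.int32(116), array([ 15, 234,  15,  15], dtype=int32)) [ 508.1 -159.1   65. ]
```

View pics/w1.png

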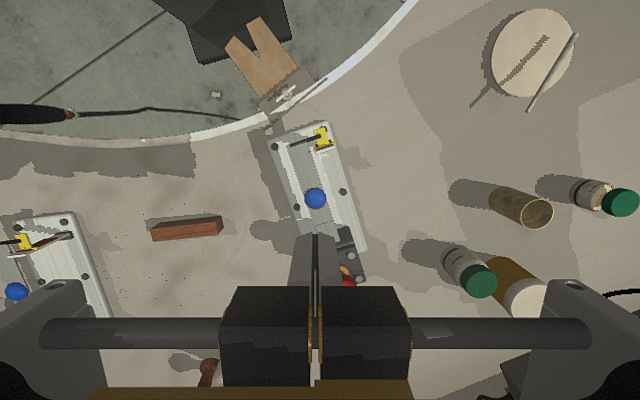

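The wrist view puts the left pad at (316,198), in line with the closed fingers. It casts to (539.8,172.5), 2 mm from the other views, and the tool stands at (539.5,171.0). I'll descend to just above the pad.

```bash
cat > f.py <<'E'
from h import *
import sys
F=[]
for i in range(int(sys.argv[1])):
    camera('scene'); s=telemetry.read_state(); F.append(s['wrist_force'])
print('t',round(s['clock'],2),'pos',s['eef_pos'].round(2),'F',np.mean(F,0).round(2),'sd',np.std(F,0).round(2))
E
python3 -m handwheel '[[0,0,0,0.18,0,0,0],[0,0,0,0.30,0,0,0],[0,0,0,0.365,0,0,0],[0,0,0,0.365,0,0,0],[0,0,0,0.365,0,0,0]]'
python3 f.py 6
```

```text
clock: 2.45
eef_pos: [539.6, 171.6, 91.9]
eef_rot: [-0.024, 1.57, -0.276]
wrist_force: [0.5, 0.1, -0.1]
finger_gap: 0.9
t 2.75 pos [539.61 170.92  91.12] F [ 0.27 -0.07 -0.28] sd [0.15 0.76 0.76]
```

```bash
python3 -m handwheel '[[0,0,0,0.015,0,0,0],[0,0,0,0.02,0,0,0],[0,0,0,0.025,0,0,0],[0,0,0,0.025,0,0,0]]'
python3 f.py 6
```

```text
clock: 3.25
eef_pos: [539.6, 170.9, 83.6]
eef_rot: [-1.154, 1.57, -1.407]
wrist_force: [-1.1, -0.4, 1.4]
finger_gap: 0.8
t 3.55 pos [539.65 170.9   83.68] F [-1.05 -0.16  0.82] sd [0.47 0.28 0.49]
```

```bash
python3 -m handwheel '[[0,0,0,0.004,0,0,0],[0,0,0,0.008,0,0,0],[0,0,0,0.012,0,0,0],[0,0,0,0.012,0,0,0]]'
python3 f.py 6
```

```text
clock: 4.05
eef_pos: [539.5, 170.9, 80.0]
eef_rot: [-1.061, 1.57, -1.314]
wrist_force: [-3.1, -0.3, 4.0]
finger_gap: 0.2
t 4.35 pos [539.66 170.94  80.09] F [-2.83 -0.28  4.  ] sd [0.42 0.35 0.46]
```

```bash
python3 -m handwheel '[[0,0,0,0.004,0,0,0],[0,0,0,0.008,0,0,0],[0,0,0,0.011,0,0,0],[0,0,0,0.011,0,0,0],[0,0,0,0.011,0,0,0]]'
python3 f.py 8
python3 - <<'E'
from h import *
im=camera('scene');save(im,'s2',(230,140,330,220),7)
E
```

```text
clock: 4.97
eef_pos: [539.5, 170.9, 76.9]
eef_rot: [-1.262, 1.57, -1.515]
wrist_force: [-4.7, -1.9, 8.3]
finger_gap: 0.1
t 5.38 pos [539.5  170.93  76.95] F [-5.75 -0.79  6.99] sd [0.51 0.61 0.56]
```

View pics/s2.png

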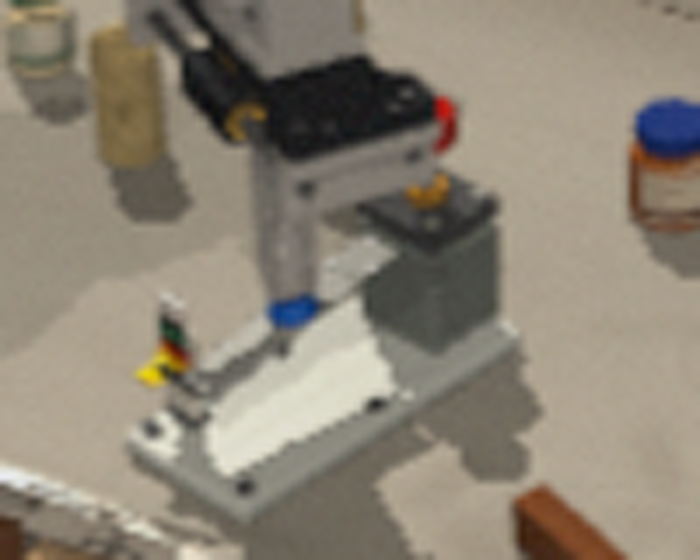

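The marker on the left stand is at the red band, at about (160,370) in the crop. At roughly 7 N straight down (9 N in total) the pad has gone down about 8 mm, so the left leaf looks weak. I'll hold a little longer, then lift.

```bash
python3 -m handwheel '[[0,0,0,0,0,0,0],[0,0,0,0,0,0,0],[0,0,0,0,0,0,0],[0,0,0,0,0,0,0],[0,0,0,-0.03,0,0,0],[0,0,0,-0.2,0,0,0],[0,0,0,-0.4,0,0,0],[0,0,0,-0.4,0,0,0],[0,0,0,-0.4,0,0,0]]'
python3 - <<'E'
from h import *
s=telemetry.read_state();M=R.from_euler('xyz',s['eef_rot']).as_matrix()
print(s['eef_pos'],s['wrist_force'],s['qd'].round(3)); print((M.T@(np.array([562.3,-192.7,200])-s['eef_pos'])/300).round(3)); print(M.round(3))
E
```

```text
clock: 6.55
eef_pos: [539.3, 170.9, 196.4]
eef_rot: [-1.601, 1.57, -1.853]
wrist_force: [0.2, 0.8, -0.3]
finger_gap: 0.2
[539.30658166 170.92702177 196.426223  ] [ 0.15877405  0.75763759 -0.29008199] [ 0.002  0.022  0.016 -0.001 -0.002 -0.001]
[-0.011 -1.155  0.377]
[[-0.     0.25   0.968]
 [-0.001  0.968 -0.25 ]
 [-1.    -0.001 -0.   ]]
```

```bash
python3 -m handwheel '[[0,0,0,0,-0.58,0.19,0],[0,0,0,0,-0.58,0.19,0],[0,0,0,0,-0.58,0.19,0],[0,0,0,0,-0.58,0.19,0]]'
python3 - <<'E'
from h import *
s=telemetry.read_state();M=R.from_euler('xyz',s['eef_rot']).as_matrix()
print(s['eef_pos'],s['qd'].round(3)); print((M.T@(np.array([562.3,-192.7,190])-s['eef_pos'])/300).round(3))
E
```

```text
clock: 7.05
eef_pos: [550.6, -15.1, 194.9]
eef_rot: [-2.602, 1.568, -2.859]
wrist_force: [0.6, 0.6, 0.6]
finger_gap: 0.4
[550.56287383 -15.07934351 194.92646152] [ 0.078 -0.003  0.001  0.013  0.003  0.051]
[ 0.017 -0.563  0.188]
```

```bash
python3 -m handwheel '[[0,0,0,0.017,-0.563,0.188,0],[0,0,0,0.017,-0.563,0.188,0],[0,0,0,0.017,-0.563,0.188,0],[0,0,0,0.017,-0.563,0.188,0],[0,0,0,0.017,-0.563,0.188,0],[0,0,0,0.017,-0.563,0.188,0]]'
python3 - <<'E'
from h import *
s=telemetry.read_state();M=R.from_euler('xyz',s['eef_rot']).as_matrix()
print(s['eef_pos'],s['wrist_force'],s['finger_gap'],s['qd'].round(3))
c=calibration('wrist');im=camera('wrist');save(im,'w3')
for col,z in(('blue',73),('red',118),('yellow',65)):
    for b in blobs(im,col,60): print(col,b,onz(c,*b[0],z).round(1))
print(M.round(3))
E
```

```text
clock: 7.8
eef_pos: [562.4, -191.2, 189.7]
eef_rot: [-2.722, 1.568, -2.977]
wrist_force: [-0.1, 0.8, 0.6]
finger_gap: 0.3
[ 562.35916292 -191.20377512  189.74623552] [-0.11480023  0.76993409  0.59335455] 0.34361901767580016 [-0.002 -0.003 -0.003 -0.002 -0.001 -0.003]
blue (array([313.8, 201.2]), np.int32(308), array([303, 191,  21,  21], dtype=int32)) [ 562.3 -191.7   73. ]
[[-0.003  0.252  0.968]
 [-0.001  0.968 -0.252]
 [-1.    -0.001 -0.003]]
```

View pics/w3.png

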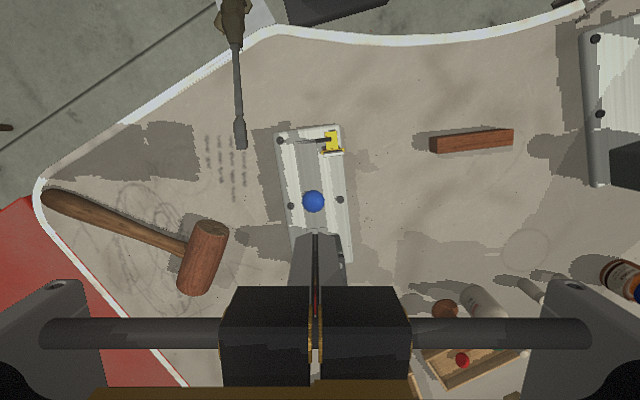

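The right pad is at (314,201), directly in line with the fingers, and casts to within 1 mm of the tool position. Descending.

```bash
python3 -m handwheel '[[0,0,0,0.18,0,-0.001,0],[0,0,0,0.28,0,-0.001,0],[0,0,0,0.33,0,-0.001,0],[0,0,0,0.33,0,-0.001,0],[0,0,0,0.33,0,-0.001,0]]'
python3 f.py 6
```

```text
clock: 8.48
eef_pos: [562.5, -191.4, 92.4]
eef_rot: [-1.902, 1.569, -2.157]
wrist_force: [-0.8, -0.4, 1.6]
finger_gap: 0.3
t 8.78 pos [ 561.96 -191.43   91.38] F [-0.16 -0.03  0.09] sd [0.53 0.53 0.42]
```

```bash
python3 -m handwheel '[[0,0,0,0.015,0,0,0],[0,0,0,0.019,0,0,0],[0,0,0,0.0235,0,0,0],[0,0,0,0.0235,0,0,0]]'
python3 f.py 6
```

```text
clock: 9.28
eef_pos: [561.9, -191.4, 84.3]
eef_rot: [-2.546, 1.568, -2.801]
wrist_force: [-0.7, -0.1, 2.7]
finger_gap: 0.1
t 9.57 pos [ 561.95 -191.43   84.38] F [-1.22  0.56  1.95] sd [0.65 0.54 0.37]
```

```bash
python3 -m handwheel '[[0,0,0,0.002,0,0,0],[0,0,0,0.004,0,0,0],[0,0,0,0.006,0,0,0],[0,0,0,0.006,0,0,0]]'
python3 f.py 6
```

```text
clock: 10.07
eef_pos: [561.8, -191.4, 82.8]
eef_rot: [-2.492, 1.568, -2.747]
wrist_force: [-4.1, 1.3, 6.5]
finger_gap: 0.7
t 10.38 pos [ 561.85 -191.45   82.82] F [-4.48  0.88  6.06] sd [0.64 0.43 0.48]
```

```bash
python3 -m handwheel '[[0,0,0,0.001,0,0,0],[0,0,0,0.001,0,0,0],[0,0,0,0.001,0,0,0],[0,0,0,0.001,0,0,0],[0,0,0,0.001,0,0,0],[0,0,0,0.001,0,0,0]]'
python3 f.py 4
python3 - <<'E'
from h import *
im=camera('scene');save(im,'s4',(230,140,430,280),4)
E
```

```text
clock: 11.12
eef_pos: [561.8, -191.5, 82.8]
eef_rot: [-2.456, 1.568, -2.712]
wrist_force: [-3.4, 1.2, 5.4]
finger_gap: 0.4
t 11.32 pos [ 561.84 -191.49   82.81] F [-3.7   0.87  5.94] sd [0.29 0.42 0.57]
```

View pics/s4.png

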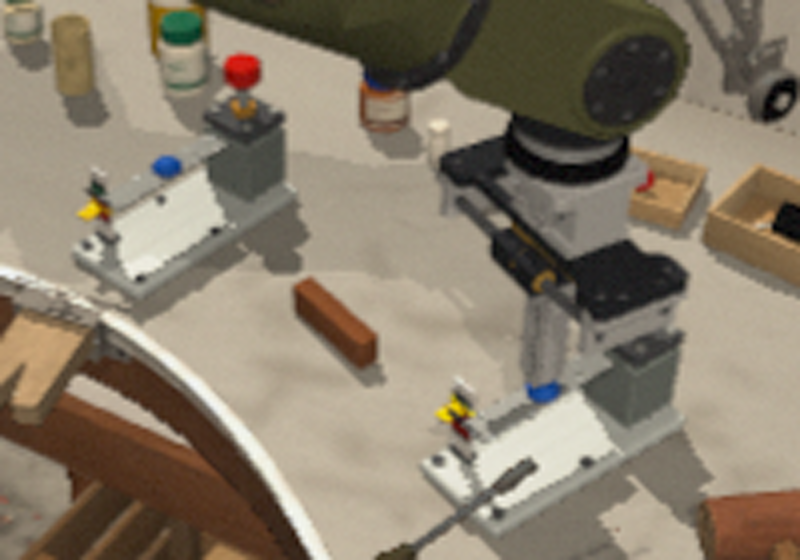

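The crop shows the left marker at the red band (95,210) and the right marker still high (455,410). The left leaf gave 8 mm at 7 N vertical and the right one 2.2 mm at 6 N, so the left leaf is the weak one. I'll lift and go to the left knob.

```bash
python3 -m handwheel '[[0,0,0,-0.03,0,0,0],[0,0,0,-0.2,0,0,0],[0,0,0,-0.4,0,0,0],[0,0,0,-0.42,0,0,0],[0,0,0,-0.42,0.4,0,0],[0,0,0,-0.42,0.6,0,0],[0,0,0,-0.42,0.6,0,0],[0,0,0,-0.42,0.6,0,0],[0,0,0,-0.42,0.6,0,0]]'
python3 - <<'E'
from h import *
s=telemetry.read_state();M=R.from_euler('xyz',s['eef_rot']).as_matrix()
print(s['eef_pos'],s['qd'].round(3)); print((M.T@(np.array([625.6,177.3,200])-s['eef_pos'])/300).round(3))
E
```

```text
clock: 12.5
eef_pos: [607.3, -17.5, 207.8]
eef_rot: [-2.557, 1.567, -2.812]
wrist_force: [-1.0, -0.3, -0.1]
finger_gap: 0.6
[607.31937702 -17.4631636  207.83919753] [-0.024 -0.006 -0.001  0.001  0.001  0.   ]
[ 0.025  0.644 -0.105]
```

```bash
python3 -m handwheel '[[0,0,0,0.025,0.644,-0.105,1],[0,0,0,0.025,0.644,-0.105,1],[0,0,0,0.025,0.644,-0.105,1],[0,0,0,0.025,0.644,-0.105,1],[0,0,0,0.025,0.644,-0.105,1],[0,0,0,0.025,0.644,-0.105,1],[0,0,0,0.025,0.644,-0.105,1]]'
python3 - <<'E'
from h import *
s=telemetry.read_state();M=R.from_euler('xyz',s['eef_rot']).as_matrix()
print(s['eef_pos'],s['wrist_force'],s['finger_gap'],s['qd'].round(3))
c=calibration('wrist');im=camera('wrist');save(im,'w5')
for col,z in(('blue',73),('red',122),('yellow',65)):
    for b in blobs(im,col,60): print(col,b,onz(c,*b[0],z).round(1))
print((M.T@(np.array([625.6,177.3,106.5])-s['eef_pos'])/300).round(3))
E
```

```text
clock: 13.38
eef_pos: [625.8, 175.9, 200.3]
eef_rot: [-2.522, 1.568, -2.779]
wrist_force: [-0.7, 0.0, 0.2]
finger_gap: 67.0
[625.76892108 175.91764928 200.27866636] [-0.72212466  0.04620578  0.18142425] 66.97399935991257 [ 0.008  0.    -0.002  0.002  0.002  0.002]
blue (array([289.6, 117. ]), np.int32(330), array([279, 106,  21,  23], dtype=int32)) [539.9 173.4  73. ]
[ 0.313  0.005 -0.001]
```

View pics/w5.png

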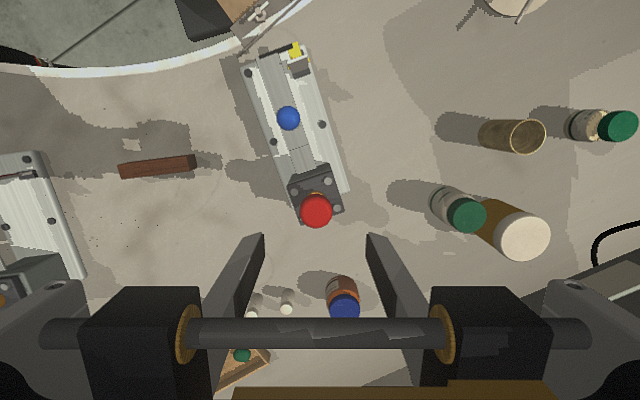

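The knob is at about (316,211), centred between the open fingers. Nothing stands in the fingers' way, and the nearest bottles are well to the side. I'll check where it casts to.

```bash
python3 - <<'E'
from h import *
c=calibration('wrist'); print(onz(c,316,211,122))
E
python3 -m handwheel '[[0,0,0,0.15,0.005,0,1],[0,0,0,0.25,0.005,0,1],[0,0,0,0.313,0.005,0,1],[0,0,0,0.313,0.005,0,1],[0,0,0,0.313,0.005,0,1]]' 25
```

```text
[624.46798307 178.15707085 122.        ]
clock: 14.05
eef_pos: [626.5, 177.6, 107.8]
eef_rot: [-2.294, 1.57, -2.551]
wrist_force: [0.7, -0.1, 0.4]
finger_gap: 93.6
```

```bash
python3 -m handwheel '[[0,0,0,0.003,0,0,0.1],[0,0,0,0.003,0,0,0.1],[0,0,0,0.003,0,0,0.1],[0,0,0,0.003,0,0,0.1],[0,0,0,0.003,0,0,0.1],[0,0,0,0.003,0,0,0.1],[0,0,0,0.003,0,0,0.1],[0,0,0,0.003,0,0,0.1]]' 25
python3 f.py 4
python3 - <<'E'
from h import *
s=telemetry.read_state();print(s['finger_gap'])
save(camera('scene'),'s6',(230,110,330,190),7)
E
```

```text
clock: 15.05
eef_pos: [626.2, 176.5, 106.9]
eef_rot: [-2.061, 1.568, -2.318]
wrist_force: [-2.8, -6.8, 1.9]
finger_gap: 29.0
t 15.25 pos [626.26 176.53 106.98] F [-3.39 -7.29  2.95] sd [0.64 0.22 0.52]
29.15984178816391
```

View pics/s6.png

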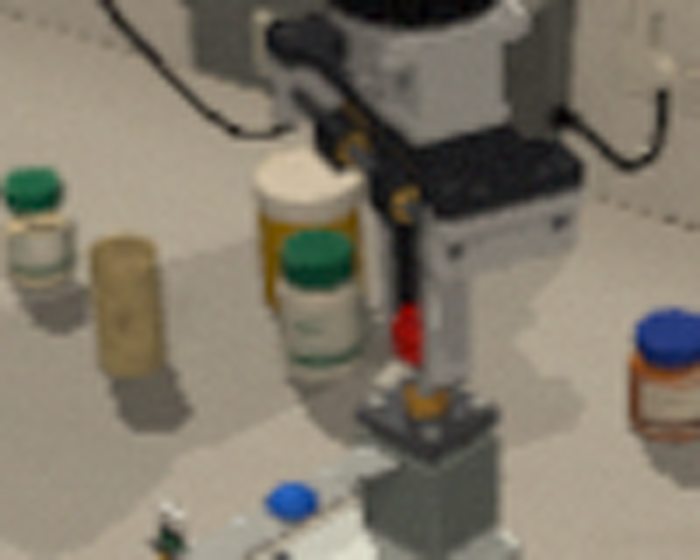

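The knob is gripped: the gap is 29 mm against the 30 mm head. Pulling straight up.

```bash
python3 -m handwheel '[[0,0,0,0,0,0,0.1],[0,0,0,-0.012,0,0,0.1],[0,0,0,-0.024,0,0,0.1],[0,0,0,-0.036,0,0,0.1],[0,0,0,-0.048,0,0,0.1],[0,0,0,-0.06,0,0,0.1],[0,0,0,-0.066,0,0,0.1],[0,0,0,-0.066,0,0,0.1],[0,0,0,-0.066,0,0,0.1]]'
python3 f.py 4
```

```text
clock: 16.42
eef_pos: [626.2, 176.5, 127.0]
eef_rot: [-2.048, 1.568, -2.305]
wrist_force: [-3.4, -4.7, -0.2]
finger_gap: 28.8
t 16.62 pos [626.25 176.49 127.06] F [-2.91 -4.53 -0.42] sd [0.06 0.16 0.39]
```

```bash
python3 -m handwheel '[[0,0,0,-0.004,0,0,0.1],[0,0,0,-0.006,0,0,0.1],[0,0,0,-0.006,0,0,0.1]]'
python3 f.py 4
python3 - <<'E'
from h import *
save(camera('scene'),'s7',(230,110,330,190),7)
E
```

```text
clock: 17.0
eef_pos: [626.0, 176.5, 127.3]
eef_rot: [-2.251, 1.566, -2.508]
wrist_force: [5.4, -1.0, -19.1]
finger_gap: 29.2
t 17.2 pos [625.98 176.45 127.25] F [  5.21  -1.59 -19.14] sd [0.09 0.63 0.25]
```

View pics/s7.png

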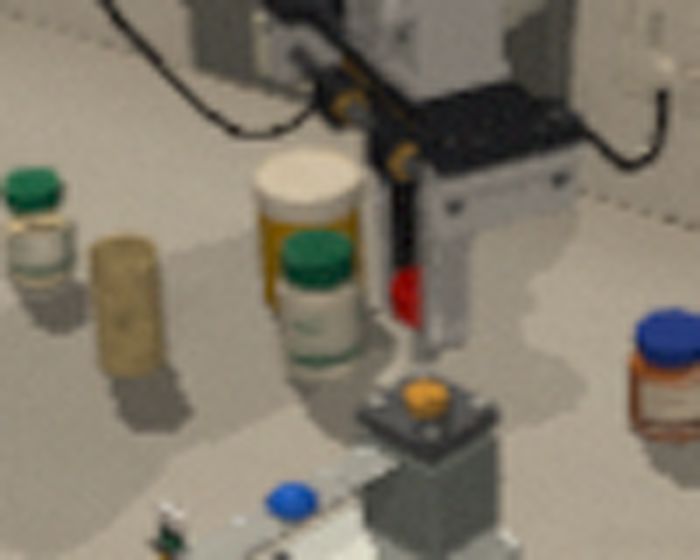

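The knob is at its stop: it moved with the fingers for 20 mm, then the pull rose to 19 N. Releasing and backing off upwards.

```bash
python3 -m handwheel '[[0,0,0,0,0,0,0.1],[0,0,0,0,0,0,1],[0,0,0,0,0,0,1],[0,0,0,0,0,0,1],[0,0,0,0,0,0,1],[0,0,0,0,0,0,1],[0,0,0,0,0,0,1],[0,0,0,-0.1,0,0,1],[0,0,0,-0.3,0,0,1],[0,0,0,-0.3,0,0,1],[0,0,0,-0.3,0,0,1],[0,0,0,-0.3,0,0,1]]'
python3 f.py 3
python3 - <<'E'
from h import *
im=camera('scene');save(im,'s8',(230,120,430,270),4)
t=camera('top');save(t,'t8')
w=camera('wrist');save(w,'w8')
E
```

```text
clock: 18.75
eef_pos: [625.9, 176.6, 215.7]
eef_rot: [-2.393, 1.564, -2.65]
wrist_force: [0.4, -0.2, 0.0]
finger_gap: 94.0
t 18.9 pos [626.1  176.64 216.3 ] F [-0.04  0.06  0.13] sd [0.21 0.39 0.24]
```

View pics/s8.png

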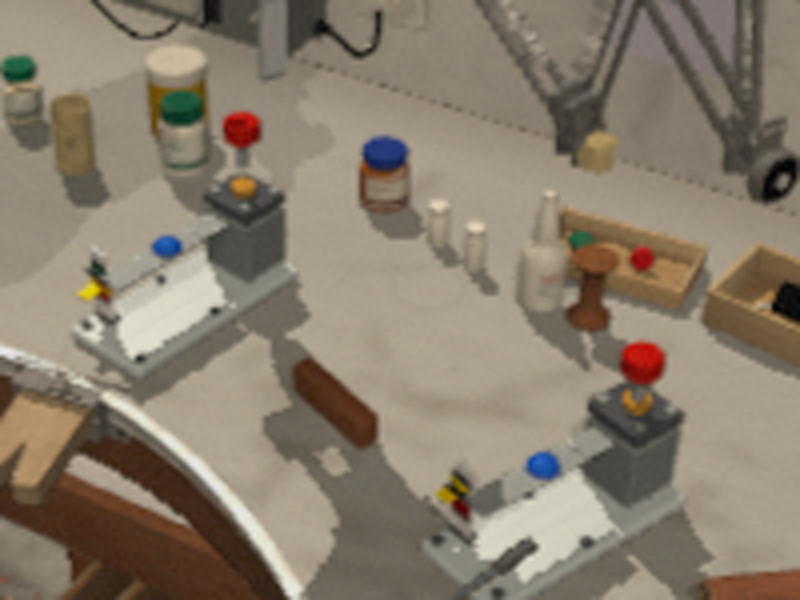

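View pics/w8.png

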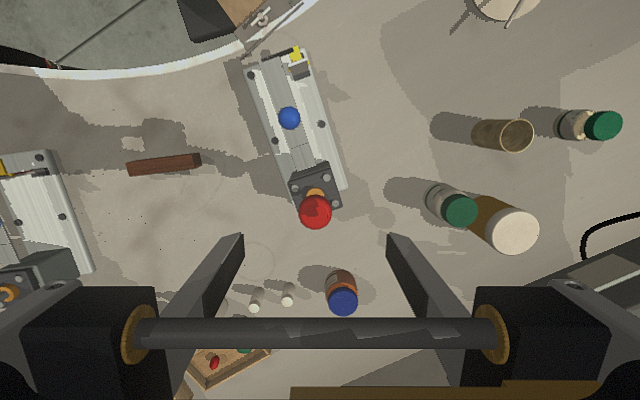

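The scene crop shows the left knob standing well out at (242,129) with a longer stem than the right one, which is still in at (642,362). The left marker is low and the right one high. Both leaves are back up, and the bar, pot and mallet look undisturbed. The tool is clear of everything, about 90 mm above the pulling position with the fingers open. Handing in.

```bash
python3 -c "
from cell import order; print(order.sign_off())"
```

```text
the job is handed in; nothing more can be done
None
```

I pressed both pads, left first, and the left leaf is the weak one. I pulled the left stand's red knob straight out to its stop and handed the job in at about 19 s, well inside the 58 s limit.

| Stand | Pad travel | Vertical force | Total force incl. sideways | Marker |
|---|---|---|---|---|
| Left | about 8 mm | about 7 N | about 9 N | red band |
| Right | about 2.2 mm | about 6 N | about 7.5 N | stayed high |

- **Forces:** The sideways force (about 4–6 N) came on as the leaves bent, and everything stayed below the 20 N limit. I aimed for about 8 N in total, so the straight-down force was a little under 8 N on both pads, most on the right.
- **Knob:** It moved 20 mm with the fingers, and the pull then rose to 19 N at the stop. The last pictures show it still out and the right-hand knob still in.
- **Last checks:** In the pictures both leaves are back up and the bar and brass pot look undisturbed. So does the mallet, though only part of it shows in the final view. The wrist force was about zero, with the gripper open and clear. I judged knob height and object positions by eye in these pictures, not by a new measurement.
- **Disagreements:** The pad positions from different views differed by 2–4 mm. The knob head was about 1 mm to one side of where I first centred the gripper, which gave a 7 N side force on closing.

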